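Load the incubator and latch its door

ROBOT

A 6-joint arm with a two-finger parallel gripper is mounted at the origin on the work surface. World frame = base frame: x ahead of the robot, y to its left, z up, the work surface at z = 0. Lengths are in m, angles in degrees, forces in N, time in s.
With the tool pointing down it reaches from about 0.3 to 0.75 m from the base axis. Payload 8.5 kg.
Tool frame: the origin (TCP) lies between the finger pads; the fingertips stand 22 mm ahead of it and the grasp point (between the pads) lies 3 mm ahead of it (env.nose_length is the distance from the TCP to the fingertips, in m); z points along the fingers, x is the direction in which the jaws open and shut, and the axes are right-handed (so a half turn about z gives the same grasp; the last joint's range is limited). The gripper opens to 85 mm and grips with 20 to 120 N. Pads are 22 mm wide; open, the fingers measure 114 mm over their backs; the gripper's body (76 mm by 85 mm) begins 54 mm behind the grasp point. The pads swing forward as they close: fully open they stand 13 mm farther back than shut.
Start: joints at [63.81, 21.807, 74.336, -0, 83.858, -12.336], TCP at [0.132, 0.534, 0.253] pointing down, gripper open.
Joint ranges: [-178.18, 178.18], [-50.72, 133.34], [12.68, 142.11], [-81.47, 261.47], [9.98, 163.14], [-165.26, 165.26]. Speed limits (degrees/s): [136.94, 136.94, 180, 180, 180, 180].

INTERFACE

Orientations are given as a 3x3 rotation matrix whose columns are the frame's x, y, z axes.
In Python, from rig import env gives the robot as it stands.
- The arm moves only by the tool arm_command, never from a script. Its argument "steps" is a list of rows, each an object with "delta_pos": the shift along the world's x, y, z in mm, a list of three; "dr": the turn, a rotation vector about the world's x, y, z in degrees, a list of three. In form: [{"delta_pos": [dx, dy, dz], "dr": [wx, wy, wz]}, ...]. A call has 1 to 20 rows; each row shifts and turns the commanded pose from where the row before left it; what a row does not reach is not made up. A row lasts 1/10 s, in which the tool goes at most 50 mm and 8.59 degrees, less where a joint would pass 70% of its speed; a pose out of reach is approached as far as the arm can. A call with a gripper value outside its range is refused whole. "grip" is the opening, from 0 (shut) to 1 (fully open), set as the call begins (left out, the last holds). The fingers move at their own pace and stop on an object; "squeeze" is the grip in N (left out, the last holds). Time passes only in rows, so rows that do not move let the fingers close. It gives the time, the measured TCP pose, the force and the opening at its end, in the units of the state.
- env.observe(): the state, without advancing time (a new reading comes with each control period).
- env.get_image(name): name is "scene" or "top" or "wrist"; returns the picture (420x560x3 uint8, blue, green, red); there is no depth.
- env.get_calibration(name): a dict with "fx", "fy", "cx", "cy" (pixels), "k1" (the pictures are not rectified: a ray, as slopes to the right and down, at radius r is drawn at 1 + k1 r^2 times it, then the intrinsics apply), "view" (4x4, takes a point from world to camera coordinates). Camera axes: x right, y up, looking along -z (the intrinsics and any distortion apply to the point x, -y, -z); pixel columns grow to the right and rows downward; lengths in m; the calibration is good to about 2 mm. A picture is of the moment at which its call begins: read the wrist's pose just before it. get_calibration takes no time and is no camera call; for the wrist camera it gives the pose at the moment of the call.
- env.close_job(): hands the job in, once; it reports no verdict.
The state is a dict: "time_s": time; "q": joint angles; "qvel": joint speeds; "joint_efforts": joint torques, N m; "position": TCP position; "tool_rot": TCP orientation; "ft_force": force on the tool from outside, world axes, zero at the start; "wrist_torque": the same for the moment, N m; "grip_width": finger opening in m.
Only numpy, scipy, OpenCV 4.12 (cv2) and the standard library are available. Lean on these libraries where they do the work, as an engineer would, in place of code of your own. Each camera call takes 0.05 s, during which the arm holds its last target. There are 200 camera calls.

TASK

Stand the amber jar with the white lid upright on the incubator's pulled-out tray, slide the tray fully home, then swing the door shut gently, without slamming or ramming it, until it clicks past its catch and stays flush by itself. Leave the other things on the bench where they are.

Things in the scene. Friction and masses are not known exactly. Their poses are not given: they have to be found in the camera images.
- jar: loose upright jar of amber glass with a white lid and paper label, 60 mm in diameter, 100 mm high, about 0.25 kg; origin at the centre of its underside, z up
- incubator: fixed white cabinet on the bench, 220 mm deep (its x), 260 mm wide (its y), 210 mm high, with a clear window in the roof; origin at the centre of its underside; x points from its front to its back, so the open front (at x = -110 mm) faces the robot. The opening is 210 mm wide, from 45 to 195 mm above the bench; the roof's front edge is set back 12 mm
- tray (a joint): travel of the pull-out steel tray in m: 0 = fully home against its stop, 0.16 = fully out towards the robot; about 1.5 N friction, no catch. Fully home, its front lip is 2 mm inside the cabinet's front plane and 80 mm below the cabinet's top, so push the last 50 mm with the fingers tilted forward by about 0.4 rad
- tray_spot (a point): centre of the tray's floor (top side, 60 mm above the bench), moves with the tray; axes as the incubator's. The tray is 150 mm long (x) and 170 mm wide (y), with rims 10 mm above the floor at the sides and back and a tall blue front lip
- tray_front (a point): middle of the top edge of the front face of the tray's blue lip (170 mm wide, 8 mm thick, its top 130 mm above the bench), 75 mm in front of tray_spot; moves with the tray; push on this lip to slide the tray in
- door (a joint): door angle in rad: 0 = shut and flush, grows as it opens towards the robot (2.1 at most). It stays where it is left (some friction, damping). From 0.085 rad a rubber buffer (1.5 to 3 N) and a sprung roller catch resist, up to about 11 N at 175 mm from the hinge; past 0.04 rad the catch snaps over and pulls the door to its firm stop at 0. If not past it, the door springs back ajar
- door_hinge (a point): on the door's upright hinge axis, at the right-hand (-y) front corner of the incubator as the robot sees it (x = -110, y = -130 mm in its frame), at the height of the door's top edge, 205 mm above the bench; turns with the door: y points from the hinge to the free edge, -x out of the door's outer face
- door_edge (a point): top corner of the outer face at the free edge: x -16, y 260 mm in the door_hinge frame. Door: white frame with glass pane, 260 mm wide, from 35 to 205 mm above the bench, 15 mm thick, outer face at x -16 mm. A dark upright bar handle stands 31 mm out of the outer face at y 235 mm, 42 to 128 mm above the bench; above it the face is bare
- jar_green: bystander: loose green jar with black lid, 60 mm in diameter, 100 mm high, origin under its centre
- jar_white: bystander: loose white jar with blue lid, 60 mm in diameter, 100 mm high, origin under its centre
- tape: bystander: red roll of tape lying flat, 90 mm in diameter, 20 mm high, origin under its centre
- petri: bystander: glass dish, 90 mm in diameter, 15 mm high, origin under its centre
- beaker: bystander: glass beaker, 70 mm in diameter, 90 mm high, origin under its centre
- spatula: bystander: spatula lying flat, 180 mm long

How it is judged:
By the outcome, as a careful person would: the job done as asked, in the order asked, and still so for the second after the job is handed in, with the robot touching nothing.
It also fails if it takes over 67 s, if anything falls off the work surface, if the arm or the gripper's body presses on something with over 40 N, if the wrist force passes 120 N, or if a joint passes its speed limit or range.

## Working session

There is one attempt and no reset: what is moved stays moved. The work goes in short steps, Python scripts to look and compute and a tool call to move; the robot and the scene stay as the last step left them, time stands still between calls to the robot, and variables do not carry over. Pictures are saved under pics/ and viewed, about 8 in all and at most 12, crops included, and the job is handed in when it is done.

Besides the shell and the picture viewer there is one more tool, called after "Call:" as name([rows], argument=value, ...), one row to a line, values as JSON. arm_command: Moves the arm, as the interface text tells. Its arguments: {"type":"object","properties":{"steps":{"type":"array"},"grip":{"type":"number"},"squeeze":{"type":"number"}},"required":["steps"]}

```bash
mkdir -p pics; cat > h.py <<'E'
import numpy as np, cv2
from rig import env
def snap(n,f):
    im=env.get_image(n); cv2.imwrite('pics/'+f,im); return im
def ray(n,u,v):
    c=env.get_calibration(n); V=np.array(c['view'])
    K=np.array([[c['fx'],0,c['cx']],[0,c['fy'],c['cy']],[0,0,1.]])
    p=cv2.undistortPoints(np.array([[[u,v]]],float),K,np.array([c['k1'],0,0,0.]))[0,0]
    d=V[:3,:3].T@np.array([p[0],-p[1],-1]); return -V[:3,:3].T@V[:3,3],d
def at(n,u,v,z):
    o,d=ray(n,u,v); return o+d*(z-o[2])/d[2]
def proj(n,P):
    c=env.get_calibration(n); V=np.array(c['view'])
    p=V[:3,:3]@np.array(P)+V[:3,3]; x,y=p[0]/-p[2],-p[1]/-p[2]; s=1+c['k1']*(x*x+y*y)
    return np.array([c['fx']*x*s+c['cx'],c['fy']*y*s+c['cy']])
E
python3 - <<'E'
from h import *
a=snap('scene','s1.png');b=snap('top','t1.png')
for n in('scene','top'):
    print(n,ray(n,280,210))
print(env.observe())
E
```

```text
scene (array([ 0.18562447, -0.03032038,  1.31155522]), array([ 0.32824655,  0.03452032, -0.94396528]))
top (array([0.39370365, 0.00746527, 1.33885237]), array([ 0.16602704, -0.00688774, -0.98612635]))
{'time_s': 0.1, 'q': array([ 6.38097152e+01,  2.18365885e+01,  7.43807262e+01,  9.97725238e-05,
        8.38577837e+01, -1.23355044e+01]), 'qvel': array([ 0.00160291, -0.03033632, -0.00765719, -0.00383355, -0.10732764,
       -0.04658679]), 'joint_efforts': array([ 4.82698611e-03, -4.49217868e+01, -2.31653595e+01, -7.78845038e-05,
        3.65046159e-03,  3.24177165e-05]), 'position': array([0.13159341, 0.53377494, 0.25277672]), 'tool_rot': array([[ 2.39461660e-01,  9.70905648e-01, -5.80041716e-04],
       [ 9.70904977e-01, -2.39462197e-01, -1.17538231e-03],
       [-1.28008339e-03, -2.81706390e-04, -9.99999141e-01]]), 'ft_force': array([ 0.09671018, -0.52899383, -0.39199861]), 'wrist_torque': array([ 0.02840316, -0.04373735,  0.004615  ]), 'grip_width': 0.08504594805263312}
```

View pics/s1.png

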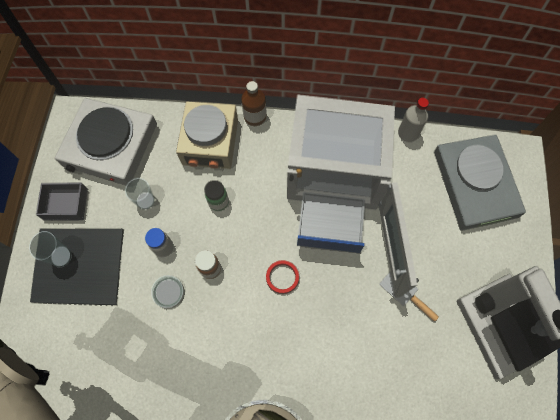

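View pics/t1.png

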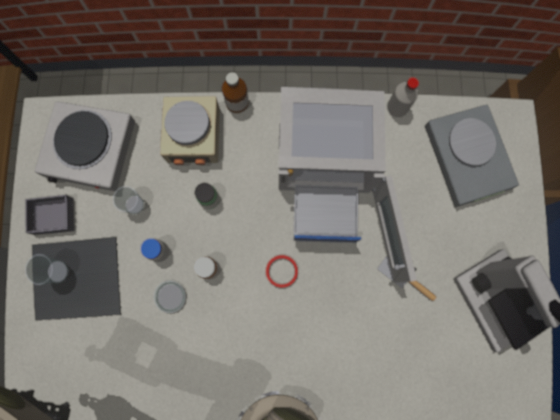

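The scene view shows the amber jar (white lid) at about (207,259), and the tray pulled out with its blue lip at about (331,242). The door is open to the right, with its free edge near (405,285), and the spatula lies beneath it. I'll enlarge both views.

```bash
python3 - <<'E'
import cv2
for n,o,(x0,y0,w,h) in(('s1','s2',(180,90,250,220)),('t1','t2',(180,80,250,220))):
    c=cv2.resize(cv2.imread(f'pics/{n}.png')[y0:y0+h,x0:x0+w],None,fx=2.7,fy=2.7,interpolation=cv2.INTER_CUBIC)
    c=cv2.convertScaleAbs(c,alpha=1.3,beta=10)
    for i in range(0,w,20):
        cv2.line(c,(int(i*2.7),0),(int(i*2.7),6),(0,255,0),1); cv2.putText(c,str(x0+i),(int(i*2.7),16),0,.35,(0,255,0),1)
    for i in range(0,h,20):
        cv2.line(c,(0,int(i*2.7)),(6,int(i*2.7)),(0,255,0),1); cv2.putText(c,str(y0+i),(8,int(i*2.7)+4),0,.35,(0,255,0),1)
    cv2.imwrite(f'pics/{o}.png',c)
E
```

```text
(no output)
```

View pics/s2.png

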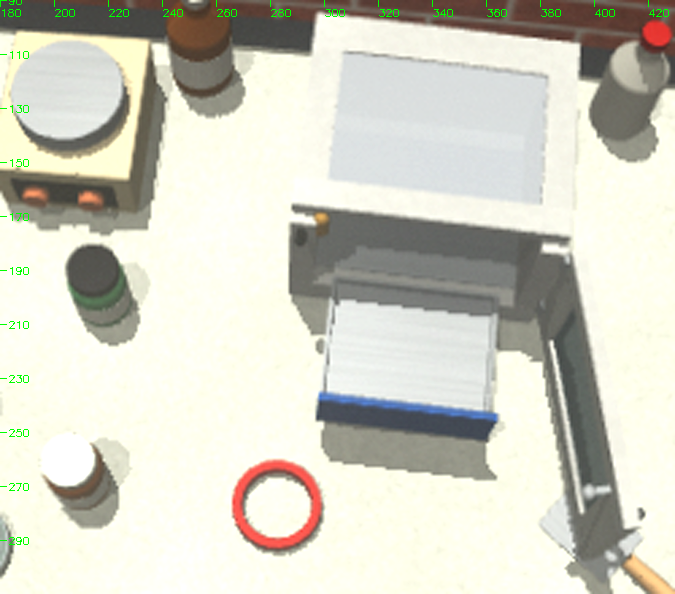

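View pics/t2.png

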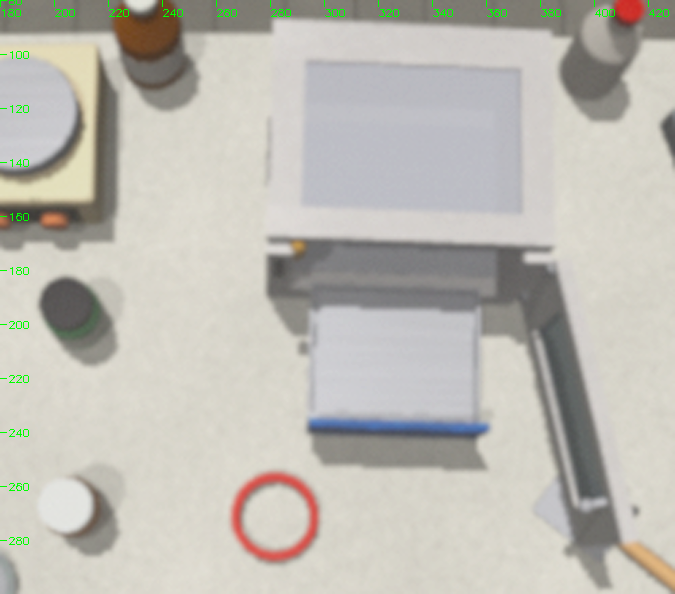

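The crops show these points, in full-image pixels:
- **Jar lid centre:** scene (206.5,260.4), top (204.4,267.4).
- **Roof corners:** read in both views.
- **Lip's front top edge:** scene (297.8,238.5) to (363.5,246).
- **Door's free outer corner:** scene about (411.5,286), top about (415,281).

```bash
python3 - <<'E'
from h import *
np.set_printoptions(precision=4,suppress=True)
S=lambda x,y:('scene',180+x/2.7,90+y/2.7); T=lambda x,y:('top',180+x/2.7,80+y/2.7)
for l,p,z in [('jar',S(72,460),.1),('jar',T(66,506),.1),('green',S(93,270),.1),('green',T(67,305),.1),('tape',S(278,505),.02),('tape',T(276,517),.02),
 ('BL',S(318,12),.21),('BL',T(274,18),.21),('BR',S(580,45),.21),('BR',T(553,30),.21),('FR',S(570,238),.21),('FR',T(553,247),.21),('FL',S(291,207),.21),('FL',T(267,240),.21),
 ('lipL',S(318,401),.13),('lipR',S(496,420),.13),('lipL',T(308,430),.13),('lipR',T(488,433),.13),('door',S(625,530),.205),('door',T(635,543),.205),('doorin',T(603,545),.205),
 ('hingeout',T(572,262),.205)]:
    print(l,p[0],at(*p,z))
E
```

```text
jar scene [0.4529 0.1881 0.1   ]
jar top [0.4528 0.1927 0.1   ]
green scene [0.647 0.195 0.1  ]
green top [0.6475 0.1962 0.1   ]
tape scene [ 0.4451 -0.0093  0.02  ]
tape top [ 0.4461 -0.0078  0.02  ]
BL scene [ 0.8959 -0.006   0.21  ]
BL top [ 0.8972 -0.0041  0.21  ]
BR scene [ 0.8855 -0.2647  0.21  ]
BR top [ 0.889  -0.2653  0.21  ]
FR scene [ 0.678  -0.2565  0.21  ]
FR top [ 0.6791 -0.2552  0.21  ]
FL scene [0.6839 0.0016 0.21  ]
FL top [0.6841 0.0023 0.21  ]
lipL scene [ 0.5248 -0.0391  0.13  ]
lipR scene [ 0.5218 -0.2066  0.13  ]
lipL top [ 0.5226 -0.0364  0.13  ]
lipR top [ 0.5195 -0.2053  0.13  ]
door scene [ 0.4123 -0.3119  0.205 ]
door top [ 0.4139 -0.3212  0.205 ]
doorin top [ 0.4126 -0.2923  0.205 ]
hingeout top [ 0.6665 -0.2733  0.205 ]
```

Call:
arm_command([
  {"delta_pos": [27, -29, 0], "dr": [0, 0, 1]},
  {"delta_pos": [27, -29, 0], "dr": [0, 0, 1]},
  {"delta_pos": [27, -29, 0], "dr": [0, 0, 1]},
  {"delta_pos": [27, -29, 0], "dr": [0, 0, 1]},
  {"delta_pos": [27, -29, 0], "dr": [0, 0, 1]},
  {"delta_pos": [27, -29, 0], "dr": [0, 0, 1]},
  {"delta_pos": [27, -29, 0], "dr": [0, 0, 1]},
  {"delta_pos": [27, -29, 0], "dr": [0, 0, 1]},
  {"delta_pos": [27, -29, 0], "dr": [0, 0, 1]},
  {"delta_pos": [27, -29, 0], "dr": [0, 0, 1]},
  {"delta_pos": [27, -29, 0], "dr": [0, 0, 1]},
  {"delta_pos": [24, -25, 0], "dr": [0, 0, 1]},
  {"delta_pos": [0, 0, 0], "dr": [0, 0, 0]},
  {"delta_pos": [0, 0, 0], "dr": [0, 0, 0]},
], grip=1, squeeze=40)

```text
time_s: 1.5
position: [0.4527, 0.1896, 0.2529]
tool_rot: [[0.034, 0.999, -0.001], [0.999, -0.034, 0.0], [-0.0, -0.001, -1.0]]
ft_force: [-0.3, 0.3, -0.6]
grip_width: 0.0856
```

```bash
python3 - <<'E'
from h import *
im=snap('wrist','w1.png'); print(proj('wrist',[.453,.190,.1]))
E
```

```text
[277.26190478 203.58863499]
```

View pics/w1.png

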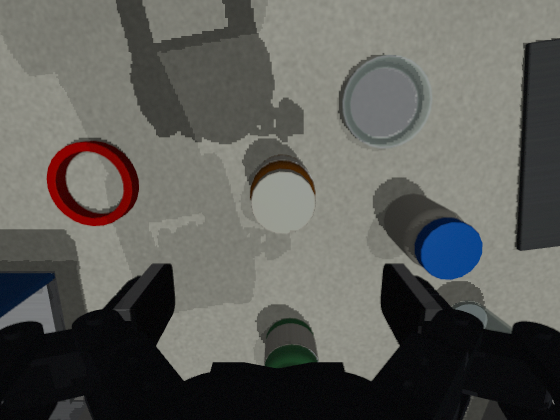

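The wrist view shows the lid centred at (283,201), against a prediction of (277,204). The jar is therefore about 4 mm further in +y, with the neighbours well clear of the fingers. I'll go down and grip.

Call:
arm_command([
  {"delta_pos": [0, 4, -20], "dr": [0, 0, 0]},
  {"delta_pos": [0, 0, -25], "dr": [0, 0, 0]},
  {"delta_pos": [0, 0, -25], "dr": [0, 0, 0]},
  {"delta_pos": [0, 0, -25], "dr": [0, 0, 0]},
  {"delta_pos": [0, 0, -25], "dr": [0, 0, 0]},
  {"delta_pos": [0, 0, -25], "dr": [0, 0, 0]},
  {"delta_pos": [0, 0, -25], "dr": [0, 0, 0]},
  {"delta_pos": [0, 0, -18], "dr": [0, 0, 0]},
  {"delta_pos": [0, 0, 0], "dr": [0, 0, 0]},
])

```text
time_s: 2.45
position: [0.4509, 0.1947, 0.0637]
tool_rot: [[0.031, 1.0, -0.004], [1.0, -0.031, -0.001], [-0.001, -0.004, -1.0]]
ft_force: [0.4, 0.3, 1.0]
grip_width: 0.0855
```

Call:
arm_command([
  {"delta_pos": [0, 0, 0], "dr": [0, 0, 0]},
  {"delta_pos": [0, 0, 0], "dr": [0, 0, 0]},
  {"delta_pos": [0, 0, 0], "dr": [0, 0, 0]},
  {"delta_pos": [0, 0, 0], "dr": [0, 0, 0]},
  {"delta_pos": [0, 0, 0], "dr": [0, 0, 0]},
  {"delta_pos": [0, 0, 0], "dr": [0, 0, 0]},
  {"delta_pos": [0, 0, 0], "dr": [0, 0, 0]},
  {"delta_pos": [0, 0, 0], "dr": [0, 0, 0]},
], grip=0, squeeze=40)

```text
time_s: 3.25
position: [0.453, 0.1943, 0.0667]
tool_rot: [[0.032, 0.999, 0.002], [0.999, -0.032, 0.001], [0.001, 0.002, -1.0]]
ft_force: [-1.9, 1.4, 7.1]
grip_width: 0.0582
```

Call:
arm_command([
  {"delta_pos": [0, 0, 15], "dr": [0, 0, 0]},
  {"delta_pos": [0, 0, 30], "dr": [0, 0, 0]},
  {"delta_pos": [0, 0, 30], "dr": [0, 0, 0]},
  {"delta_pos": [0, 0, 30], "dr": [0, 0, 0]},
  {"delta_pos": [0, 0, 30], "dr": [0, 0, 0]},
  {"delta_pos": [5, -10, 15], "dr": [0, 0, 0]},
  {"delta_pos": [9, -20, 0], "dr": [0, 0, 0]},
  {"delta_pos": [13, -28, 0], "dr": [0, 0, 0]},
  {"delta_pos": [13, -28, 0], "dr": [0, 0, 0]},
  {"delta_pos": [13, -28, 0], "dr": [0, 0, 0]},
  {"delta_pos": [13, -28, 0], "dr": [0, 0, 0]},
  {"delta_pos": [13, -28, 0], "dr": [0, 0, 0]},
  {"delta_pos": [13, -28, 0], "dr": [0, 0, 0]},
  {"delta_pos": [13, -28, 0], "dr": [0, 0, 0]},
  {"delta_pos": [13, -28, 0], "dr": [0, 0, 0]},
  {"delta_pos": [13, -28, 0], "dr": [0, 0, 0]},
  {"delta_pos": [9, -20, 0], "dr": [0, 0, 0]},
  {"delta_pos": [4, -16, 0], "dr": [0, 0, 0]},
  {"delta_pos": [0, 0, 0], "dr": [0, 0, 0]},
  {"delta_pos": [0, 0, 0], "dr": [0, 0, 0]},
])

```text
time_s: 5.25
position: [0.5963, -0.1235, 0.2154]
tool_rot: [[0.032, 0.999, -0.0], [0.999, -0.032, 0.001], [0.0, -0.0, -1.0]]
ft_force: [-0.8, -0.5, -2.8]
grip_width: 0.0582
```

```bash
python3 - <<'E'
from h import *
im=snap('scene','s3.png'); c=cv2.resize(im[130:310,240:450],None,fx=3.2,fy=3.2,interpolation=cv2.INTER_CUBIC); cv2.imwrite('pics/s3c.png',c)
E
```

```text
(no output)
```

View pics/s3c.png

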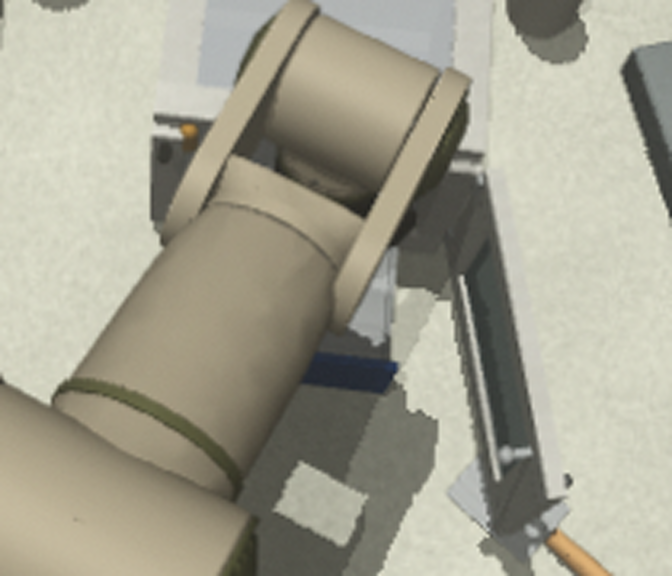

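The arm hides the jar in this view, but the grip width and wrist load confirm it's held. The wrist clears the roof's front edge. Lowering.

Call:
arm_command([
  {"delta_pos": [0, 0, -10], "dr": [0, 0, 0]},
  {"delta_pos": [0, 0, -15], "dr": [0, 0, 0]},
  {"delta_pos": [0, 0, -15], "dr": [0, 0, 0]},
  {"delta_pos": [0, 0, -15], "dr": [0, 0, 0]},
  {"delta_pos": [0, 0, -15], "dr": [0, 0, 0]},
  {"delta_pos": [0, 0, -10], "dr": [0, 0, 0]},
  {"delta_pos": [0, 0, -4], "dr": [0, 0, 0]},
  {"delta_pos": [0, 0, 0], "dr": [0, 0, 0]},
  {"delta_pos": [0, 0, 0], "dr": [0, 0, 0]},
])

```text
time_s: 6.2
position: [0.5969, -0.124, 0.1319]
tool_rot: [[0.032, 0.999, 0.001], [0.999, -0.032, -0.0], [-0.0, 0.001, -1.0]]
ft_force: [0.3, 0.8, -2.6]
grip_width: 0.0582
```

Call:
arm_command([
  {"delta_pos": [0, 0, -1], "dr": [0, 0, 0]},
  {"delta_pos": [0, 0, -1], "dr": [0, 0, 0]},
  {"delta_pos": [0, 0, 0], "dr": [0, 0, 0]},
  {"delta_pos": [0, 0, 0], "dr": [0, 0, 0]},
])

```text
time_s: 6.6
position: [0.5967, -0.124, 0.1294]
tool_rot: [[0.032, 0.999, 0.0], [0.999, -0.032, -0.0], [-0.0, 0.0, -1.0]]
ft_force: [0.1, 0.2, -2.8]
grip_width: 0.0582
```

Call:
arm_command([
  {"delta_pos": [0, 0, -1], "dr": [0, 0, 0]},
  {"delta_pos": [0, 0, -1], "dr": [0, 0, 0]},
  {"delta_pos": [0, 0, -1], "dr": [0, 0, 0]},
  {"delta_pos": [0, 0, 0], "dr": [0, 0, 0]},
  {"delta_pos": [0, 0, 0], "dr": [0, 0, 0]},
])

```text
time_s: 7.1
position: [0.5969, -0.124, 0.1268]
tool_rot: [[0.032, 0.999, 0.001], [0.999, -0.032, -0.0], [-0.0, 0.001, -1.0]]
ft_force: [-0.1, -0.5, 1.8]
grip_width: 0.058
```

Contact at the expected height, so I'll release and back up.

Call:
arm_command([
  {"delta_pos": [0, 0, 0], "dr": [0, 0, 0]},
  {"delta_pos": [0, 0, 0], "dr": [0, 0, 0]},
  {"delta_pos": [0, 0, 0], "dr": [0, 0, 0]},
  {"delta_pos": [0, 0, 0], "dr": [0, 0, 0]},
  {"delta_pos": [0, 0, 0], "dr": [0, 0, 0]},
  {"delta_pos": [0, 0, 0], "dr": [0, 0, 0]},
  {"delta_pos": [0, 0, 10], "dr": [0, 0, 0]},
  {"delta_pos": [0, 0, 20], "dr": [0, 0, 0]},
  {"delta_pos": [0, 0, 30], "dr": [0, 0, 0]},
  {"delta_pos": [0, 0, 30], "dr": [0, 0, 0]},
  {"delta_pos": [0, 0, 20], "dr": [0, 0, 0]},
  {"delta_pos": [0, 0, 0], "dr": [0, 0, 0]},
], grip=1)

```text
time_s: 8.3
position: [0.5975, -0.1243, 0.2401]
tool_rot: [[0.032, 0.999, 0.006], [0.999, -0.032, -0.003], [-0.002, 0.006, -1.0]]
ft_force: [-0.9, -0.3, -0.6]
grip_width: 0.0853
```

Call:
arm_command([
  {"delta_pos": [-15, 0, 10], "dr": [0, 0, 0]},
  {"delta_pos": [-25, 0, 0], "dr": [0, 0, 0]},
  {"delta_pos": [-30, 0, 0], "dr": [0, 0, 0]},
  {"delta_pos": [-30, 0, 0], "dr": [0, 0, 0]},
  {"delta_pos": [-30, 0, 0], "dr": [0, -4, 0]},
  {"delta_pos": [-20, 0, 0], "dr": [0, -5, 0]},
  {"delta_pos": [0, 0, -20], "dr": [0, -5, 0]},
  {"delta_pos": [0, 0, -25], "dr": [0, -5, 0]},
  {"delta_pos": [0, 0, -25], "dr": [0, -4, 0]},
  {"delta_pos": [0, 0, -25], "dr": [0, -3, 0]},
  {"delta_pos": [0, 0, -20], "dr": [0, 0, 0]},
  {"delta_pos": [0, 0, -11], "dr": [0, 0, 0]},
  {"delta_pos": [0, 0, 0], "dr": [0, 0, 0]},
  {"delta_pos": [0, 0, 0], "dr": [0, 0, 0]},
], grip=0, squeeze=20)

```text
time_s: 9.7
position: [0.4466, -0.124, 0.1204]
tool_rot: [[0.029, 0.898, 0.438], [0.999, -0.033, 0.0], [0.014, 0.438, -0.899]]
ft_force: [-0.6, 0.6, -0.4]
grip_width: -0.0001
```

```bash
python3 - <<'E'
from h import *
a=snap('scene','s4.png');b=snap('wrist','w4.png')
cv2.imwrite('pics/c4.png',np.hstack([cv2.resize(a[130:310,240:450],(400,343),interpolation=cv2.INTER_CUBIC),cv2.resize(b,(400,300))[:300].copy() if 0 else cv2.copyMakeBorder(cv2.resize(b,(400,300)),0,43,0,0,0)]))
E
```

```text
(no output)
```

View pics/c4.png

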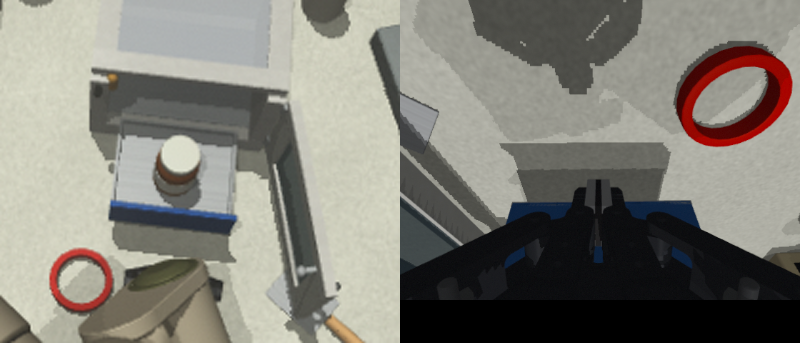

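The jar stands upright near the tray's centre, and the closed fingers are ahead of the lip's middle. I'll push slowly.

Call:
arm_command([
  {"delta_pos": [10, 0, 3], "dr": [0, 0, 0]},
  {"delta_pos": [15, 0, 0], "dr": [0, 0, 0]},
  {"delta_pos": [12, 0, 0], "dr": [0, 0, 0]},
  {"delta_pos": [6, 0, 0], "dr": [0, 0, 0]},
  {"delta_pos": [4, 0, 0], "dr": [0, 0, 0]},
  {"delta_pos": [4, 0, 0], "dr": [0, 0, 0]},
  {"delta_pos": [4, 0, 0], "dr": [0, 0, 0]},
  {"delta_pos": [4, 0, 0], "dr": [0, 0, 0]},
  {"delta_pos": [5, 0, 0], "dr": [0, 0, 0]},
  {"delta_pos": [5, 0, 0], "dr": [0, 0, 0]},
  {"delta_pos": [5, 0, 0], "dr": [0, 0, 0]},
  {"delta_pos": [5, 0, 0], "dr": [0, 0, 0]},
])

```text
time_s: 11.0
position: [0.526, -0.1241, 0.1232]
tool_rot: [[0.029, 0.898, 0.438], [0.999, -0.032, -0.0], [0.014, 0.438, -0.899]]
ft_force: [-2.5, -1.4, -0.2]
grip_width: 0.0001
```

Call:
arm_command([
  {"delta_pos": [6, 0, 0], "dr": [0, 0, 0]},
  {"delta_pos": [6, -0.3, 0], "dr": [0, 0, 0]},
  {"delta_pos": [6, 0, 0], "dr": [0, 0, 0]},
  {"delta_pos": [6, -0.3, 0], "dr": [0, 0, 0]},
  {"delta_pos": [6, 0, 0], "dr": [0, 0, 0]},
  {"delta_pos": [6, -0.3, 0], "dr": [0, 0, 0]},
  {"delta_pos": [6, 0, 0], "dr": [0, 0, 0]},
  {"delta_pos": [6, -0.3, 0], "dr": [0, 0, 0]},
  {"delta_pos": [6, 0, 0], "dr": [0, 0, 0]},
  {"delta_pos": [6, 0, 0], "dr": [0, 0, 0]},
  {"delta_pos": [5, 0, 0], "dr": [0, 0, 0]},
  {"delta_pos": [4, 0, 0], "dr": [0, 0, 0]},
  {"delta_pos": [0, 0, 0], "dr": [0, 0, 0]},
])

```text
time_s: 12.3
position: [0.5953, -0.1252, 0.1235]
tool_rot: [[0.029, 0.898, 0.439], [0.999, -0.032, -0.0], [0.014, 0.439, -0.898]]
ft_force: [-0.7, -0.0, -0.3]
grip_width: -0.0003
```

Call:
arm_command([
  {"delta_pos": [4, 0, 0], "dr": [0, 0, 0]},
  {"delta_pos": [5, -0.3, 0], "dr": [0, 0, 0]},
  {"delta_pos": [5, 0, 0], "dr": [0, 0, 0]},
  {"delta_pos": [5, -0.3, 0], "dr": [0, 0, 0]},
  {"delta_pos": [5, 0, 0], "dr": [0, 0, 0]},
  {"delta_pos": [5, -0.3, 0], "dr": [0, 0, 0]},
  {"delta_pos": [5, 0, 0], "dr": [0, 0, 0]},
  {"delta_pos": [4, 0, 0], "dr": [0, 0, 0]},
  {"delta_pos": [4, 0, 0], "dr": [0, 0, 0]},
  {"delta_pos": [3, 0, 0], "dr": [0, 0, 0]},
  {"delta_pos": [2, 0, 0], "dr": [0, 0, 0]},
  {"delta_pos": [0, 0, 0], "dr": [0, 0, 0]},
])

```text
time_s: 13.5
position: [0.642, -0.1262, 0.1234]
tool_rot: [[0.029, 0.898, 0.439], [0.999, -0.032, -0.0], [0.014, 0.439, -0.899]]
ft_force: [0.4, 1.1, -0.2]
grip_width: -0.0001
```

Call:
arm_command([
  {"delta_pos": [1, 0, 0], "dr": [0, 0, 0]},
  {"delta_pos": [1, 0, 0], "dr": [0, 0, 0]},
  {"delta_pos": [1, 0, 0], "dr": [0, 0, 0]},
  {"delta_pos": [1, 0, 0], "dr": [0, 0, 0]},
])

```text
time_s: 13.9
position: [0.6458, -0.1262, 0.1234]
tool_rot: [[0.029, 0.898, 0.438], [0.999, -0.032, -0.0], [0.014, 0.438, -0.899]]
ft_force: [-2.3, -0.6, 0.4]
grip_width: -0.0002
```

Call:
arm_command([
  {"delta_pos": [1, 0, 0], "dr": [0, 0, 0]},
  {"delta_pos": [1, 0, 0], "dr": [0, 0, 0]},
  {"delta_pos": [1, 0, 0], "dr": [0, 0, 0]},
  {"delta_pos": [1, 0, 0], "dr": [0, 0, 0]},
])

```text
time_s: 14.3
position: [0.6498, -0.1261, 0.1233]
tool_rot: [[0.029, 0.898, 0.438], [0.999, -0.032, -0.0], [0.014, 0.438, -0.899]]
ft_force: [-2.2, -0.7, 0.2]
grip_width: -0.0001
```

Call:
arm_command([
  {"delta_pos": [1, 0, 0], "dr": [0, 0, 0]},
  {"delta_pos": [1, 0, 0], "dr": [0, 0, 0]},
])

```text
time_s: 14.5
position: [0.6518, -0.1261, 0.1233]
tool_rot: [[0.029, 0.898, 0.438], [0.999, -0.032, 0.0], [0.014, 0.438, -0.899]]
ft_force: [-1.9, -1.1, 0.8]
grip_width: -0.0002
```

Call:
arm_command([
  {"delta_pos": [1, 0, 0], "dr": [0, 0, 0]},
  {"delta_pos": [1, 0, 0], "dr": [0, 0, 0]},
])

```text
time_s: 14.7
position: [0.6538, -0.1261, 0.1233]
tool_rot: [[0.029, 0.898, 0.438], [0.999, -0.032, -0.0], [0.014, 0.438, -0.899]]
ft_force: [-1.0, 0.1, -0.0]
grip_width: -0.0
```

Call:
arm_command([
  {"delta_pos": [1, 0, 0], "dr": [0, 0, 0]},
  {"delta_pos": [1, 0, 0], "dr": [0, 0, 0]},
])

```text
time_s: 14.9
position: [0.6557, -0.1261, 0.1233]
tool_rot: [[0.029, 0.898, 0.438], [0.999, -0.032, 0.0], [0.014, 0.438, -0.899]]
ft_force: [-1.9, -1.4, 0.0]
grip_width: -0.0
```

Call:
arm_command([
  {"delta_pos": [1, 0, 0], "dr": [0, 0, 0]},
  {"delta_pos": [1, 0, 0], "dr": [0, 0, 0]},
])

```text
time_s: 15.1
position: [0.657, -0.1261, 0.1231]
tool_rot: [[0.029, 0.899, 0.437], [0.999, -0.032, 0.0], [0.014, 0.436, -0.9]]
ft_force: [-13.3, -2.8, 5.9]
grip_width: 0.0001
```

The force rose to 13 N at x = 0.657, within 4 mm of the expected home stop. I'll back off, untilt and check.

Call:
arm_command([
  {"delta_pos": [-8, 0, 0], "dr": [0, 0, 0]},
  {"delta_pos": [-20, 0, 0], "dr": [0, 0, 0]},
  {"delta_pos": [-30, 0, 0], "dr": [0, 0, 0]},
  {"delta_pos": [-30, 0, 0], "dr": [0, 0, 0]},
  {"delta_pos": [-35, 0, 10], "dr": [0, 4, 0]},
  {"delta_pos": [-35, 0, 20], "dr": [0, 5, 0]},
  {"delta_pos": [-30, 0, 30], "dr": [0, 5, 0]},
  {"delta_pos": [-20, 0, 30], "dr": [0, 5, 0]},
  {"delta_pos": [0, 0, 30], "dr": [0, 4, 0]},
  {"delta_pos": [0, 0, 30], "dr": [0, 3, 0]},
  {"delta_pos": [0, 0, 25], "dr": [0, 0, 0]},
  {"delta_pos": [0, 0, 0], "dr": [0, 0, 0]},
  {"delta_pos": [0, 0, 0], "dr": [0, 0, 0]},
])

```text
time_s: 16.4
position: [0.4495, -0.1258, 0.2981]
tool_rot: [[0.032, 0.999, 0.001], [0.999, -0.032, 0.0], [0.0, 0.001, -1.0]]
ft_force: [0.2, 0.1, -0.6]
grip_width: -0.0
```

```bash
python3 - <<'E'
from h import *
a=snap('scene','s5.png');b=snap('top','t5.png')
cv2.imwrite('pics/c5.png',np.hstack([cv2.resize(i,None,fx=3,fy=3,interpolation=cv2.INTER_CUBIC) for i in (a[140:310,280:410],b[140:310,270:400])]))
yaw=-.03; X=np.array([np.cos(yaw),np.sin(yaw)])
for n in('scene','top'):
  for y in(-85,85):
    q=np.array([.7806,-.1308])+X*-.108+np.array([-X[1],X[0]])*y/1000; print(n,y,q,proj(n,[*q,.13]))
print(env.observe()['q'])
E
```

```text
scene -85 [ 0.67009898 -0.21252224] [368.15761717 191.28905067]
scene 85 [ 0.67519821 -0.04259873] [303.88626662 183.72333329]
top -85 [ 0.67009898 -0.21252224] [361.93732681 182.27448025]
top 85 [ 0.67519821 -0.04259873] [296.20613916 180.07865429]
[-3.02413062e+01  1.15744953e+01  8.18021610e+01  1.53420627e-02
  8.67225595e+01 -1.18395236e+02]
```

View pics/c5.png

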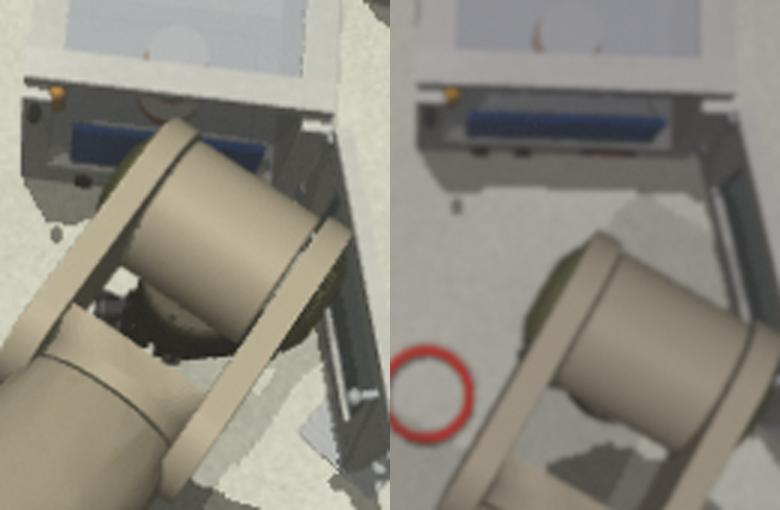

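The top view shows the lip's front edge at the predicted home position (crop left about 122 against 120, right about 128 against 127). The jar's round lid shows through the window. Next I'll cross over the door to its outer side.

Call:
arm_command([
  {"delta_pos": [1, -10, 0], "dr": [0, 0, -5]},
  {"delta_pos": [1, -20, 0], "dr": [0, 0, -7]},
  {"delta_pos": [1, -20, 0], "dr": [0, 0, -7]},
  {"delta_pos": [1, -20, 0], "dr": [0, 0, -7]},
  {"delta_pos": [1, -20, 0], "dr": [0, 0, -7]},
  {"delta_pos": [1, -20, 0], "dr": [0, 0, -7]},
  {"delta_pos": [1, -20, 0], "dr": [0, 0, -7]},
  {"delta_pos": [1, -20, 0], "dr": [0, 0, -7]},
  {"delta_pos": [1, -20, 0], "dr": [0, 0, -7]},
  {"delta_pos": [1, -20, 0], "dr": [0, 0, -7]},
  {"delta_pos": [1, -20, 0], "dr": [0, 0, -7]},
  {"delta_pos": [1, -14, 0], "dr": [0, 0, -3]},
  {"delta_pos": [2, 0, -10], "dr": [0, 0, 0]},
  {"delta_pos": [0, 0, -20], "dr": [0, 0, 0]},
  {"delta_pos": [0, 0, -25], "dr": [0, 0, 0]},
  {"delta_pos": [0, 0, -25], "dr": [0, 0, 0]},
  {"delta_pos": [0, 0, -20], "dr": [0, 0, 0]},
  {"delta_pos": [0, 0, -10], "dr": [0, 0, 0]},
  {"delta_pos": [0, 0, 0], "dr": [0, 0, 0]},
  {"delta_pos": [0, 0, 0], "dr": [0, 0, 0]},
])

```text
time_s: 18.5
position: [0.4639, -0.35, 0.1888]
tool_rot: [[0.984, 0.177, 0.0], [0.177, -0.984, -0.0], [0.0, 0.001, -1.0]]
ft_force: [-0.5, 0.6, -0.1]
grip_width: 0.0
```

```bash
python3 - <<'E'
from h import *
a=snap('scene','s6.png');cv2.imwrite('pics/c6.png',cv2.resize(a[150:340,290:460],None,fx=3,fy=3,interpolation=cv2.INTER_CUBIC))
H=np.array([.6668,-.2575]);yaw=np.degrees(-.03)
def P(th,c=0):
    f=np.radians(yaw+th); return H+np.array([[np.cos(f),-np.sin(f)],[np.sin(f),np.cos(f)]])@[-.027-c,.215]
print(env.observe()['position'],P(101.4,.03))
t=[101.4,99,96,93]+list(range(90,7,-3))+[6,5,4,3,2,1,0]
p=None
for th in t:
    q=P(th)*1000; print(round(th,1),q.round(0),None if p is None else (q-p).round(1)); p=q
E
```

```text
[ 0.46399153 -0.35017213  0.18920769] [ 0.46444722 -0.34984366]
101.4 [ 459. -320.] None
99 [ 457. -312.] [-2.4  8.7]
96 [ 454. -300.] [-2.5 11.1]
93 [ 452. -289.] [-2.  11.2]
90 [ 451. -278.] [-1.4 11.3]
87 [ 450. -267.] [-0.8 11.3]
84 [ 450. -255.] [-0.2 11.3]
81 [ 451. -244.] [ 0.4 11.3]
78 [ 452. -233.] [ 1.  11.3]
75 [ 453. -222.] [ 1.6 11.2]
72 [ 455. -210.] [ 2.2 11.1]
69 [ 458. -199.] [ 2.8 11. ]
66 [ 461. -189.] [ 3.3 10.8]
63 [ 465. -178.] [ 3.9 10.7]
60 [ 470. -167.] [ 4.4 10.4]
57 [ 475. -157.] [ 5.  10.2]
54 [ 480. -147.] [5.5 9.9]
51 [ 486. -138.] [6.  9.6]
48 [ 493. -128.] [6.5 9.3]
45 [ 500. -119.] [7.  8.9]
42 [ 507. -111.] [7.5 8.6]
39 [ 515. -103.] [7.9 8.2]
36 [523. -95.] [8.3 7.7]
33 [532. -88.] [8.7 7.3]
30 [541. -81.] [9.1 6.8]
27 [551. -75.] [9.4 6.3]
24 [560. -69.] [9.7 5.8]
21 [570. -63.] [10.   5.3]
18 [581. -59.] [10.3  4.8]
15 [591. -54.] [10.5  4.2]
12 [602. -51.] [10.7  3.7]
9 [613. -48.] [10.9  3.1]
6 [624. -45.] [11.1  2.5]
5 [628. -44.] [3.7 0.7]
4 [631. -44.] [3.7 0.7]
3 [635. -43.] [3.7 0.6]
2 [639. -43.] [3.7 0.5]
1 [642. -42.] [3.8 0.5]
0 [646. -42.] [3.8 0.4]
```

View pics/c6.png

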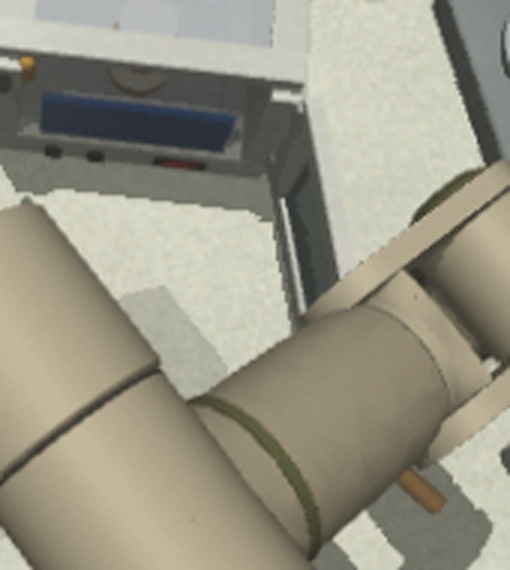

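The lip sits evenly inside the cabinet and the door hasn't moved. I'll push the door gently along its arc.

Call:
arm_command([
  {"delta_pos": [-0.8, 5, 0], "dr": [0, 0, 0]},
  {"delta_pos": [-0.8, 5, 0], "dr": [0, 0, 0]},
  {"delta_pos": [-0.8, 5, 0], "dr": [0, 0, 0]},
  {"delta_pos": [-0.8, 4, 0], "dr": [0, 0, 0]},
  {"delta_pos": [-0.8, 4, 0], "dr": [0, 0, 0]},
  {"delta_pos": [-0.8, 4, 0], "dr": [0, 0, 0]},
  {"delta_pos": [-0.8, 3, 0], "dr": [0, 0, 0]},
  {"delta_pos": [-1.2, 4.4, 0], "dr": [0, 0, -1.2]},
  {"delta_pos": [-1.2, 4.3, 0], "dr": [0, 0, -1.2]},
  {"delta_pos": [-1.3, 5.6, 0], "dr": [0, 0, -1.5]},
  {"delta_pos": [-1.2, 5.5, 0], "dr": [0, 0, -1.5]},
  {"delta_pos": [-1.6, 9, 0], "dr": [0, 0, -2.4]},
  {"delta_pos": [-1.2, 9, 0], "dr": [0, 0, -2.4]},
  {"delta_pos": [-0.7, 9, 0], "dr": [0, 0, -2.4]},
  {"delta_pos": [-0.3, 9, 0], "dr": [0, 0, -2.4]},
  {"delta_pos": [0, 9, 0], "dr": [0, 0, -2.4]},
])

```text
time_s: 20.15
position: [0.4491, -0.2548, 0.1883]
tool_rot: [[0.992, -0.129, -0.0], [-0.129, -0.992, -0.0], [-0.0, 0.0, -1.0]]
ft_force: [-1.5, -0.5, 0.2]
grip_width: 0.0004
```

Call:
arm_command([
  {"delta_pos": [0.4, 11.3, 0], "dr": [0, 0, -3]},
  {"delta_pos": [1, 11.3, 0], "dr": [0, 0, -3]},
  {"delta_pos": [1.6, 11.2, 0], "dr": [0, 0, -3]},
  {"delta_pos": [2.2, 11.1, 0], "dr": [0, 0, -3]},
  {"delta_pos": [2.8, 11, 0], "dr": [0, 0, -3]},
  {"delta_pos": [3.3, 10.8, 0], "dr": [0, 0, -3]},
  {"delta_pos": [3.9, 10.7, 0], "dr": [0, 0, -3]},
  {"delta_pos": [4.4, 10.4, 0], "dr": [0, 0, -3]},
  {"delta_pos": [5, 10.2, 0], "dr": [0, 0, -3]},
  {"delta_pos": [5.5, 9.9, 0], "dr": [0, 0, -3]},
  {"delta_pos": [6, 9.6, 0], "dr": [0, 0, -3]},
  {"delta_pos": [6.5, 9.3, 0], "dr": [0, 0, -3]},
  {"delta_pos": [7, 8.9, 0], "dr": [0, 0, -3]},
])

```text
time_s: 21.45
position: [0.4987, -0.1189, 0.1882]
tool_rot: [[0.689, -0.725, -0.001], [-0.725, -0.689, 0.0], [-0.001, 0.001, -1.0]]
ft_force: [-1.5, -1.2, 0.9]
grip_width: 0.0001
```

Call:
arm_command([
  {"delta_pos": [7.5, 8.6, 0], "dr": [0, 0, -3]},
  {"delta_pos": [7.9, 8.2, 0], "dr": [0, 0, -3]},
  {"delta_pos": [8.3, 7.7, 0], "dr": [0, 0, -3]},
  {"delta_pos": [8.7, 7.3, 0], "dr": [0, 0, -3]},
  {"delta_pos": [9.1, 6.8, 0], "dr": [0, 0, -3]},
  {"delta_pos": [9.4, 6.3, 0], "dr": [0, 0, -3]},
  {"delta_pos": [9.7, 5.8, 0], "dr": [0, 0, -3]},
  {"delta_pos": [5, 2.7, 0], "dr": [0, 0, -1.5]},
  {"delta_pos": [5, 2.6, 0], "dr": [0, 0, -1.5]},
  {"delta_pos": [5.2, 2.4, 0], "dr": [0, 0, -1.5]},
  {"delta_pos": [5.1, 2.4, 0], "dr": [0, 0, -1.5]},
])

```text
time_s: 22.55
position: [0.5796, -0.0583, 0.1882]
tool_rot: [[0.286, -0.958, -0.001], [-0.958, -0.286, 0.001], [-0.001, 0.001, -1.0]]
ft_force: [-1.4, 0.0, 0.6]
grip_width: 0.0001
```

Call:
arm_command([
  {"delta_pos": [5.2, 2.1, 0], "dr": [0, 0, -1.5]},
  {"delta_pos": [5.3, 2.1, 0], "dr": [0, 0, -1.5]},
  {"delta_pos": [5.3, 1.9, 0], "dr": [0, 0, -1.5]},
  {"delta_pos": [5.4, 1.8, 0], "dr": [0, 0, -1.5]},
  {"delta_pos": [3.6, 1.1, 0], "dr": [0, 0, -1]},
  {"delta_pos": [3.6, 1, 0], "dr": [0, 0, -1]},
  {"delta_pos": [3.7, 1, 0], "dr": [0, 0, -1]},
  {"delta_pos": [3.7, 0.9, 0], "dr": [0, 0, -1]},
  {"delta_pos": [2, 0.5, 0], "dr": [0, 0, -0.5]},
  {"delta_pos": [2, 0.4, 0], "dr": [0, 0, -0.5]},
])

```text
time_s: 23.55
position: [0.6198, -0.046, 0.1883]
tool_rot: [[0.099, -0.995, -0.0], [-0.995, -0.099, 0.0], [-0.0, 0.0, -1.0]]
ft_force: [-1.2, -0.0, 0.5]
grip_width: 0.0001
```

Call:
arm_command([
  {"delta_pos": [1.5, 0.4, 0], "dr": [0, 0, -0.4]},
  {"delta_pos": [1.5, 0.3, 0], "dr": [0, 0, -0.4]},
  {"delta_pos": [1.5, 0.3, 0], "dr": [0, 0, -0.4]},
])

```text
time_s: 23.85
position: [0.6243, -0.045, 0.1883]
tool_rot: [[0.079, -0.997, -0.0], [-0.997, -0.079, 0.0], [-0.0, 0.0, -1.0]]
ft_force: [-0.8, 0.1, 0.2]
grip_width: -0.0002
```

Call:
arm_command([
  {"delta_pos": [1.2, 0.2, 0], "dr": [0, 0, -0.3]},
  {"delta_pos": [1.2, 0.2, 0], "dr": [0, 0, -0.3]},
  {"delta_pos": [1.2, 0.2, 0], "dr": [0, 0, -0.3]},
  {"delta_pos": [1.2, 0.2, 0], "dr": [0, 0, -0.3]},
  {"delta_pos": [1.2, 0.2, 0], "dr": [0, 0, -0.3]},
])

```text
time_s: 24.35
position: [0.6301, -0.044, 0.1883]
tool_rot: [[0.053, -0.999, -0.001], [-0.999, -0.053, 0.0], [-0.0, 0.001, -1.0]]
ft_force: [-4.1, 0.1, 1.3]
grip_width: 0.0
```

Call:
arm_command([
  {"delta_pos": [1.2, 0.2, 0], "dr": [0, 0, -0.3]},
  {"delta_pos": [1.2, 0.2, 0], "dr": [0, 0, -0.3]},
  {"delta_pos": [1.2, 0.2, 0], "dr": [0, 0, -0.3]},
])

```text
time_s: 24.65
position: [0.6325, -0.0435, 0.1883]
tool_rot: [[0.037, -0.999, -0.004], [-0.999, -0.037, -0.0], [0.0, 0.004, -1.0]]
ft_force: [-9.7, -0.3, 2.5]
grip_width: -0.0
```

Call:
arm_command([
  {"delta_pos": [1.2, 0.2, 0], "dr": [0, 0, -0.3]},
  {"delta_pos": [1.2, 0.2, 0], "dr": [0, 0, -0.3]},
])

```text
time_s: 24.85
position: [0.6351, -0.0431, 0.1883]
tool_rot: [[0.026, -1.0, -0.003], [-1.0, -0.026, -0.0], [0.0, 0.003, -1.0]]
ft_force: [-7.9, -0.5, 2.5]
grip_width: -0.0005
```

Call:
arm_command([
  {"delta_pos": [1, 0.2, 0], "dr": [0, 0, -0.3]},
  {"delta_pos": [1, 0.2, 0], "dr": [0, 0, -0.3]},
])

```text
time_s: 25.05
position: [0.6375, -0.0428, 0.1883]
tool_rot: [[0.016, -1.0, -0.002], [-1.0, -0.016, -0.0], [0.0, 0.002, -1.0]]
ft_force: [-4.9, -0.9, 1.1]
grip_width: -0.0001
```

Call:
arm_command([
  {"delta_pos": [1, 0.2, 0], "dr": [0, 0, -0.3]},
  {"delta_pos": [1, 0.2, 0], "dr": [0, 0, -0.3]},
])

```text
time_s: 25.25
position: [0.6401, -0.0425, 0.1883]
tool_rot: [[0.005, -1.0, -0.0], [-1.0, -0.005, -0.0], [0.0, 0.0, -1.0]]
ft_force: [-2.3, -2.0, 0.6]
grip_width: -0.0003
```

Call:
arm_command([
  {"delta_pos": [1, 0.2, 0], "dr": [0, 0, -0.3]},
  {"delta_pos": [1, 0.2, 0], "dr": [0, 0, -0.3]},
])

```text
time_s: 25.45
position: [0.6425, -0.0418, 0.1883]
tool_rot: [[-0.005, -1.0, 0.001], [-1.0, 0.005, 0.0], [-0.0, -0.001, -1.0]]
ft_force: [-0.8, 0.2, 0.2]
grip_width: -0.0004
```

The force peaked and then dropped to zero, so the door has pulled ahead of the fingers. A slow probe will show where it stopped.

Call:
arm_command([
  {"delta_pos": [1, 0, 0], "dr": [0, 0, -0.3]},
  {"delta_pos": [1, 0, 0], "dr": [0, 0, -0.3]},
  {"delta_pos": [1, 0, 0], "dr": [0, 0, 0]},
])

```text
time_s: 25.75
position: [0.6454, -0.0417, 0.1883]
tool_rot: [[-0.015, -1.0, 0.0], [-1.0, 0.015, 0.0], [-0.0, -0.0, -1.0]]
ft_force: [-0.4, 1.2, 0.0]
grip_width: -0.0004
```

Call:
arm_command([
  {"delta_pos": [1, 0, 0], "dr": [0, 0, 0]},
  {"delta_pos": [1, 0, 0], "dr": [0, 0, 0]},
])

```text
time_s: 25.95
position: [0.6473, -0.0418, 0.1883]
tool_rot: [[-0.015, -1.0, 0.0], [-1.0, 0.015, 0.0], [-0.0, -0.0, -1.0]]
ft_force: [0.7, -1.0, -0.3]
grip_width: -0.0001
```

Still free at 0.647, so the door is ahead of the fingers. I'll retreat and look.

Call:
arm_command([
  {"delta_pos": [-10, 0, 0], "dr": [0, 0, 0]},
  {"delta_pos": [-25, 0, 0], "dr": [0, 0, 0]},
  {"delta_pos": [-30, 0, 10], "dr": [0, 0, 0]},
  {"delta_pos": [-30, 10, 20], "dr": [0, 0, 0]},
  {"delta_pos": [-20, 30, 30], "dr": [0, 0, 0]},
  {"delta_pos": [-15, 30, 30], "dr": [0, 0, 0]},
  {"delta_pos": [-10, 35, 20], "dr": [0, 0, 0]},
  {"delta_pos": [0, 40, 0], "dr": [0, 0, 0]},
  {"delta_pos": [0, 40, 0], "dr": [0, 0, 0]},
  {"delta_pos": [0, 40, 0], "dr": [0, 0, 0]},
  {"delta_pos": [0, 40, 0], "dr": [0, 0, 0]},
  {"delta_pos": [0, 20, 0], "dr": [0, 0, 0]},
  {"delta_pos": [0, 0, 0], "dr": [0, 0, 0]},
  {"delta_pos": [0, 0, 0], "dr": [0, 0, 0]},
])

```text
time_s: 27.35
position: [0.5071, 0.2431, 0.2983]
tool_rot: [[-0.014, -1.0, -0.0], [-1.0, 0.014, -0.0], [0.0, 0.0, -1.0]]
ft_force: [0.2, 0.5, 0.0]
grip_width: -0.0001
```

```bash
python3 - <<'E'
from h import *
a=snap('scene','s7.png');b=snap('top','t7.png')
cv2.imwrite('pics/c7.png',np.hstack([cv2.resize(i,None,fx=3,fy=3,interpolation=cv2.INTER_CUBIC) for i in (a[80:280,275:405],b[70:270,265:395])]))
yaw=-.03; X=np.array([np.cos(yaw),np.sin(yaw)]);Y=np.array([-X[1],X[0]])
for n,o in(('scene',(275,80)),('top',(265,70))):
  for y,d in((-130,-16),(130,-16),(130,-25)):
    q=np.array([.7806,-.1308])+X*(-.110+d/1000)+Y*y/1000; print(n,y,d,(proj(n,[*q,.205])-o)*3)
E
```

```text
scene -130 -16 [347.14061449 327.17677404]
scene 130 -16 [ 33.93333941 290.29010476]
scene 130 -25 [ 32.61181301 300.28146272]
top -130 -16 [361.65353579 339.89908138]
top 130 -16 [ 40.78913252 329.13072048]
top 130 -25 [ 40.44657565 340.06988402]
```

View pics/c7.png

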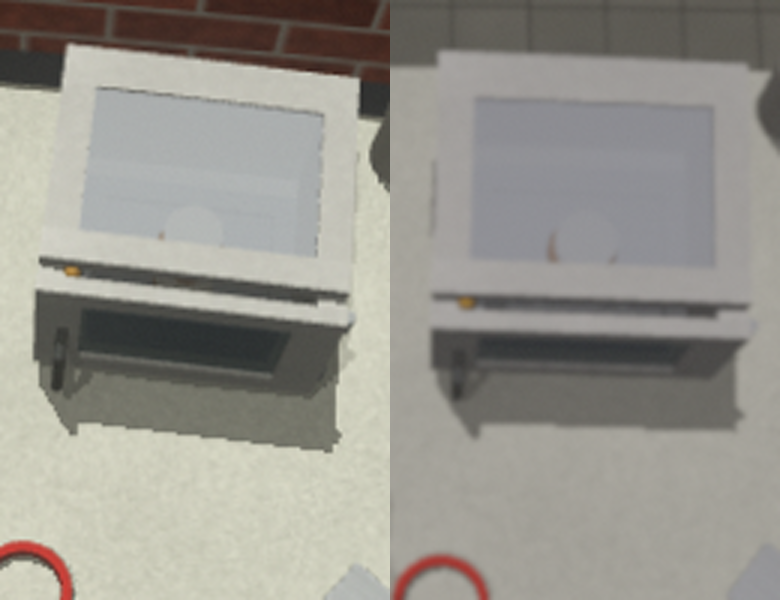

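The door's outer top edge runs from (35,291) to (352,325) in the scene crop, and the prediction for flush was (34,290) to (347,327). The top view agrees within 1 to 2 crop pixels. The jar's lid shows through the window as an upright circle. Handing in.

```bash
python3 -c "
from rig import env
print(env.observe()['time_s']); print(env.close_job())"
```

```text
27.45
the job is handed in; nothing more can be done
None
```

The amber jar stands upright on the tray, the tray is fully home and the door is shut. I handed the job in at 27.5 s with the robot clear of everything.

- **Jar:** it touched down on the tray floor at the expected height. At the end its lid showed as an upright circle through the roof window.
- **Tray:** I pushed it until the force rose to 13 N, which came about 4 mm past my estimate of the stop. Before shutting the door, the top view showed the lip within about 1 mm of its home position.
- **Door:** I closed it slowly. The force peaked near 10 N at the catch, then dropped to zero as the door pulled away from the fingers. After I backed off, its outer edge matched the flush position in both views, to within 1–2 mm.
- **Other things on the bench:** my moves kept clear of them and the forces showed no contact. The last pictures took in only the tape and part of the spatula, which looked unmoved; I did not re-measure the rest.

No check failed. The only disagreement was the jar's sideways position before the grasp: the three cameras differed by about 5 mm, well within what the gripper allows.

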